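# Fill the knob tray, then hold the chest lid half open

## Task

Take the scoop by its cross grip, pour all six brass knobs from it into the shallow tray, and stand the empty scoop upright on the bench again, clear of the tray and the chest. Then lift the lid of the steel chest by its bar handle and hold it open at 45 degrees, so that a colleague can lay the tray inside; the lid has no stay and falls shut, so finish still holding it there, with the fingers alone carrying it. Leave the other things on the bench where they are.

Things in the scene. Friction and masses are not known exactly. Their poses are not given: they have to be found in the camera images.
- scoop: Sheet-steel scoop, 117 mm long (x), 88 wide (y), walls 42 high, 0.25 kg. Origin: middle of its underside. Stands flat. The mouth is its -x end, 62 mm from the origin: there the floor rises as a 16 degree ramp to a 12 mm high lip, with no front wall; the +x end is closed. With the mouth end tipped down 25 to 40 degrees the knobs roll out; 45 degrees empties it.
- scoop_grip (a point): Centre of the scoop's cross grip: a black plastic bar 14 x 14 mm in section that runs along the scoop's y, 80 mm long between two uprights, its centre 85 mm above the scoop's underside, straight above the scoop's origin. Taken from above with the fingers closing along the scoop's x. Axes as scoop.
- tray: Shallow open aluminium tray, 140 mm (x) x 200 mm (y), 40 mm high, walls 3 mm, loose, 0.6 kg. Origin: middle of its underside.
- chest: Small grey sheet-steel chest, fixed to the bench, 170 mm deep (x), 220 mm wide (y), 110 mm high; origin: middle of its underside; -x is its front, towards the robot, +x the hinge side. A 0.45 kg (about) flat lid 6 mm thick covers it.
- lid (a joint): Opening angle of the chest's lid in rad: 0 shut, 0.785 is 45 degrees, up to 1.9. Swings freely and falls shut under its own weight; about 2 N upward at the bar lifts it.
- lid_hinge (a point): Middle of the lid's hinge line, on the chest's far (+x) upper edge, 85 mm behind the chest's origin and 112 mm above the bench; the hinge line runs along the chest's y. Axes as chest.
- lid_bar (a point): Middle of the lid's round steel bar handle, 12 mm thick, 120 long between end arms, parallel to the hinge line, 220 mm from it, level with it when shut, 48 mm clear of the lid's front edge, open above and below. Pinch it from above, fingers closing along the chest's x and opened at most 50 mm; it turns between the fingers as the lid swings. Axes turn with the lid.
- knob0: Brass furniture knob, drop-shaped, 20 mm across, 20.5 mm tall, 30 g; one of six alike that start in the scoop. Origin: centre of its 14 mm foot.
- knob1: Brass furniture knob, drop-shaped, 20 mm across, 20.5 mm tall, 30 g; one of six alike that start in the scoop. Origin: centre of its 14 mm foot.
- knob2: Brass furniture knob, drop-shaped, 20 mm across, 20.5 mm tall, 30 g; one of six alike that start in the scoop. Origin: centre of its 14 mm foot.
- knob3: Brass furniture knob, drop-shaped, 20 mm across, 20.5 mm tall, 30 g; one of six alike that start in the scoop. Origin: centre of its 14 mm foot.
- knob4: Brass furniture knob, drop-shaped, 20 mm across, 20.5 mm tall, 30 g; one of six alike that start in the scoop. Origin: centre of its 14 mm foot.
- knob5: Brass furniture knob, drop-shaped, 20 mm across, 20.5 mm tall, 30 g; one of six alike that start in the scoop. Origin: centre of its 14 mm foot.
- tin: Bystander: closed glue tin, 76 mm across, 100 mm tall. Origin: middle of its underside.
- tape: Bystander: roll of paper tape lying flat, 100 mm across, 24 mm high. Origin: middle of its underside.
- weight: Bystander: dark steel pressing weight, 60 x 120 x 45 mm high. Origin: middle of its underside.
- screwdriver: Bystander: black-handled screwdriver lying on the bench. Origin: on its underside, near its middle.
- mug: Bystander: white mug, 80 mm across, 90 mm tall. Origin: middle of its underside.
Mind the look-alikes: they are no part of the job. Leave any orange look-alike of the scoop alone.

How it is judged:
On the way, in this order (a step that is already met when the one before it is completed fails the run):
1. the scoop is held clear of the bench in the fingers and tipped (height (world z) of scoop above 0.03 m and angle between scoop's own z axis and vertical above 0.25 rad and contact force between the fingers and scoop above 0.5 N), for 0.1 s.
2. all six knobs lie in the tray (x of knob0 in the frame of tray between -0.07 and 0.07 m and y of knob0 in the frame of tray between -0.1 and 0.1 m and z of knob0 in the frame of tray between -0.005 and 0.04 m and x of knob1 in the frame of tray between -0.07 and 0.07 m and y of knob1 in the frame of tray between -0.1 and 0.1 m and z of knob1 in the frame of tray between -0.005 and 0.04 m and x of knob2 in the frame of tray between -0.07 and 0.07 m and y of knob2 in the frame of tray between -0.1 and 0.1 m and z of knob2 in the frame of tray between -0.005 and 0.04 m and x of knob3 in the frame of tray between -0.07 and 0.07 m and y of knob3 in the frame of tray between -0.1 and 0.1 m and z of knob3 in the frame of tray between -0.005 and 0.04 m and x of knob4 in the frame of tray between -0.07 and 0.07 m and y of knob4 in the frame of tray between -0.1 and 0.1 m and z of knob4 in the frame of tray between -0.005 and 0.04 m and x of knob5 in the frame of tray between -0.07 and 0.07 m and y of knob5 in the frame of tray between -0.1 and 0.1 m and z of knob5 in the frame of tray between -0.005 and 0.04 m), for 0.2 s.
3. the scoop stands on the bench and the lid is held up at 45 degrees by the fingers (height (world z) of scoop below 0.008 m and angle between scoop's own z axis and vertical below 0.1 rad and linear speed of scoop below 0.03 m/s and contact force between the fingers and scoop below 0.1 N and value of joint lid between 0.68 and 0.89 rad and velocity of joint lid between -0.08 and 0.08 rad/s and contact force between the fingers and chest above 0.5 N), for 0.2 s.
At the end, for the whole second after the job is handed in: The fingers hold the chest lid still at 45 degrees, within 6 degrees, and nothing else touches the chest; all six knobs lie inside the tray, which is flat on the bench; the scoop stands upright on the bench beside the tray (centres over 100 mm apart, not touching it), let go (all of step 2 and all of step 3 and contact force between each of scoop, tray, tin, tape, weight, screwdriver, mug and chest below 0.1 N and horizontal distance between scoop and tray above 0.1 m and contact force between scoop and tray below 0.1 N and angle between tray's own z axis and vertical below 0.1 rad and height (world z) of tray below 0.008 m); the arm keeps its last pose, push and grip.
It fails at once if a bystander (tin, tape, weight, screwdriver or mug) is pushed more than 40 mm away or knocked over (distance of any of tin, tape, weight, screwdriver, mug from where it was at the start of the episode above 0.04 m or angle between any of tin, mug, weight's own z axis and vertical above 0.5 rad).
It also fails if it takes over 61 s, if anything falls off the work surface, if the arm or the gripper's body presses on something with over 40 N, if the wrist force passes 120 N, or if a joint passes its speed limit or range.

## Robot

A 6-joint arm with a two-finger parallel gripper is mounted at the origin on the work surface. World frame = base frame: x ahead of the robot, y to its left, z up, the work surface at z = 0. Lengths are in m, angles in rad, forces in N, time in s.
With the tool pointing down it reaches from about 0.35 to 0.725 m from the base axis. Payload 4.3 kg.
Tool frame: the origin (TCP) lies midway between the tips of the shut fingers; the grasp point (between the pads) lies 19 mm behind it; z points along the fingers, y is the line along which they close (so a half turn about z gives the same grasp; the last joint's range is limited). The gripper opens to 85 mm and grips with 20 to 120 N. Pads are 22 mm wide; open, the fingers measure 114 mm over their backs; the gripper's body (76 mm by 85 mm) begins 54 mm behind the grasp point. The pads swing forward as they close: fully open they stand 13 mm farther back than shut.
Start: joints at [-1.36, 0.377, 0.081, 1.274, 0, 1.46], TCP at [0.181, -0.546, 0.231] pointing down, gripper open.
Joint ranges: [-2.72, 2.72], [-0.84, 1.66], [-1.02, 1.22], [-1.77, 2.12], [-1.37, 1.28], [-3.14, 3.14]. Speed limits (rad/s): [2.57, 2.57, 3.14, 3.14, 3.14, 3.14].

## Interface

Orientations are given as a unit quaternion [w, x, y, z].
In Python, from cell import bot gives the robot as it stands. The module is installed in compiled form; this text tells all that it offers.
- The arm moves only by the tool arm_command, never from a script. Its argument "commands" is a list of rows, each an object of numbers: "x", "y", "z": the shift along the tool's x, y, z in cm; "wx", "wy", "wz": the turn, a rotation vector about the tool's x, y, z in degrees; "hand": the closure, from -1 (fully open) to 1 (shut). In form: [{"x": .., "y": .., "z": .., "wx": .., "wy": .., "wz": .., "hand": ..}, ...]. A call has 1 to 20 rows; each row is the pose to reach, as a shift and turn from the pose commanded when the call began, along the tool's axes at that moment; what a row does not reach only later rows make up. A row lasts 1/12 s, in which the tool goes at most 41.7 mm and 7.16 degrees, less where a joint would pass 70% of its speed; a pose out of reach is approached as far as the arm can. A call with a gripper value outside its range is refused whole. The fingers move at their own pace and stop on an object; "newtons" is the grip in N (left out, the last holds). Time passes only in rows, so rows that repeat a pose let the fingers close. It gives the time, the measured TCP pose, the force, the opening and the grip force at its end, in the units of the state.
- bot.get_obs(): the state, without advancing time (a new reading comes with each control period).
- bot.snapshot(name): name is "scene" or "top" or "wrist"; returns a dict with "color" (480x640x3 uint8, red, green, blue), "range_z" (480x640 float32, m along the optical axis (not along the pixel's ray), 0 where there is no reading), "fx", "fy", "cx", "cy" (pixels), "xyz" and "attitude" of the camera in the world; the wrist camera has in their place "tool_from_camera" (4x4, takes a point from camera to tool coordinates, whose origin is the TCP and whose axes are the flange's). Camera axes: x right, y down, z forward; pixel columns grow to the right and rows downward; lengths in m; the calibration is good to about 2 mm. A picture is of the moment at which its call begins: read the wrist's pose just before it.
- bot.hand_in(): hands the job in; it is judged then, once.
The state is a dict: "clock": time; "joint_pos": joint angles; "dq": joint speeds; "joint_efforts": joint torques, N m; "eef_pos": TCP position; "ee_rot": TCP orientation; "contact_force": force on the tool from outside, world axes, zero at the start; "ft_torque": the same for the moment, N m; "width": finger opening in m; "finger_force": force on a finger pad.
Only numpy, scipy, OpenCV 4.12 (cv2) and the standard library are available. Lean on these libraries where they do the work, as an engineer would, in place of code of your own. Each camera call takes 0.05 s, during which the arm holds its last target. There are 200 camera calls.

## Working session

There is one attempt and no reset: what is moved stays moved. The work goes in short steps, Python scripts to look and compute and a tool call to move; the robot and the scene stay as the last step left them, time stands still between calls to the robot, and variables do not carry over. Pictures are saved under pics/ and viewed, at most 10 in all, crops included, and the job is handed in when it is done.

Besides the shell and the picture viewer there is one more tool, called after "Emit:" as name(argument=value, ...) on one line, values as JSON. arm_command: Moves the arm, as the interface text tells. Its arguments: {"type":"object","properties":{"commands":{"type":"array"},"newtons":{"type":"number"}},"required":["commands"]}

```bash
mkdir -p pics; cat > h.py <<'E'
import numpy as np, cv2
from scipy.spatial.transform import Rotation as R
from cell import bot
def q2R(q): return R.from_quat([q[1],q[2],q[3],q[0]])
def cam(s):
    a=np.array(s["attitude"]); 
    return (a if a.shape==(3,3) else q2R(a).as_matrix()), np.array(s["xyz"])
def cloud(s):
    z=s["range_z"]; v,u=np.mgrid[:480,:640]
    p=np.stack([(u-s["cx"])/s["fx"]*z,(v-s["cy"])/s["fy"]*z,z],-1)
    M,t=cam(s); w=p@M.T+t; w[z==0]=np.nan; return w
def save(n,im): cv2.imwrite("pics/"+n,im[...,::-1])
E
python3 - <<'E'
from h import *
for n in("scene","top"):
    s=bot.snapshot(n); save(n+"0.png",s["color"]); np.save(n+"_c.npy",s["color"]); np.save(n+"_w.npy",cloud(s))
    print(n,s["xyz"],s["attitude"],s["fx"])
print(bot.get_obs())
E
```

```text
scene [0.96914022 0.85330463 0.78103391] [-0.10488426  0.22454059  0.86717951 -0.43194965] 433.1822009043002
top [0.29877768 0.0436263  1.66970779] [-0.0540373   0.71294677 -0.69718963  0.05209115] 591.290035323921
{'clock': 0.1, 'joint_pos': array([-1.36031601e+00,  3.78001782e-01,  7.97679160e-02,  1.27440031e+00,
       -4.71578493e-06,  1.46050432e+00]), 'dq': array([ 6.07463821e-05, -1.18825823e-03,  3.49382449e-03,  4.58129342e-04,
        1.47747809e-03,  1.13795741e-03]), 'joint_efforts': array([ 2.59615503e-03, -4.64691997e+01,  2.70582855e+01,  1.19471928e-02,
       -5.76659659e-05, -2.75622938e-06]), 'eef_pos': array([ 0.18118285, -0.54509131,  0.23045084]), 'ee_rot': array([-9.17652436e-04,  9.87165270e-01,  1.59699360e-01, -4.83683690e-05]), 'contact_force': array([-0.40159196, -0.17572105,  1.20430005]), 'ft_torque': array([0.07538951, 0.04325746, 0.03042374]), 'finger_force': 0.0, 'width': 0.08523727056396288}
```

View pics/top0.png

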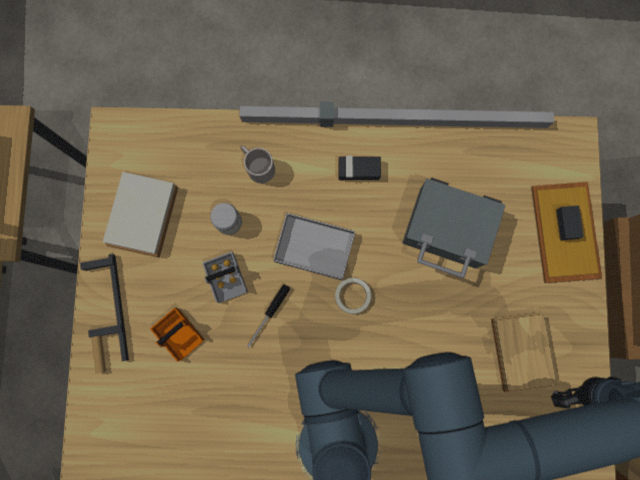

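View pics/scene0.png

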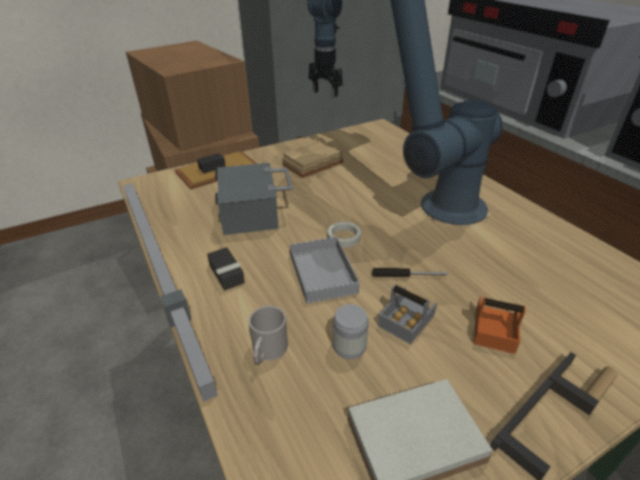

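Top view: the robot is at the bottom, world +x is up and +y is left. Candidates for the scoop are the grey one holding brass knobs at (225,276) and the orange look-alike at (178,333). I choose the grey one. The tray is at (315,246), the chest at (455,222) with its bar at (443,265), the tape at (353,296), the screwdriver at (270,315) and the tin at (226,218).

```bash
python3 - <<'E'
from h import *
c=np.load("top_c.npy"); w=np.load("top_w.npy")
a=cv2.resize(c[235:315,185:265],(480,480),interpolation=cv2.INTER_CUBIC)
c2=np.load("scene_c.npy"); b=cv2.resize(c2[275:350,365:445],(320,300),interpolation=cv2.INTER_CUBIC)
out=np.zeros((480,800,3),np.uint8); out[:,:480]=a; out[:300,480:]=b; save("crop.png",out)
P=lambda m:w[m]
def blob(n,u0,u1,v0,v1,z0,z1):
    p=w[v0:v1,u0:u1].reshape(-1,3); p=p[(p[:,2]>z0)&(p[:,2]<z1)]
    r=cv2.minAreaRect((p[:,:2]*1000).astype(np.float32)); print(n,len(p),np.round(p.mean(0),4),"rect",np.round(r[0],1),np.round(r[1],1),round(r[2],1), "box",np.round(cv2.boxPoints(r),0).tolist())
blob("grip",195,255,240,310,.08,.11)
blob("scoop",195,255,240,310,.012,.055)
blob("uprights",195,255,240,310,.055,.11)
blob("tray",268,360,208,285,.02,.06)
blob("lid",395,512,170,285,.105,.13)
blob("bar",412,476,245,285,.09,.13)
blob("tin",205,245,198,240,.08,.13)
blob("tape",330,378,272,320,.01,.04)
blob("sd",245,295,280,350,.006,.05)
blob("orange",148,208,300,362,.08,.11)
blob("mug",235,280,140,190,.07,.11)
blob("weight",330,390,145,185,.03,.06)
E
```

```text
grip 186 [0.4525 0.3265 0.0916] rect [452.8 326.9] [15.9 88.1] 23.3 box [[428.0, 364.0], [463.0, 283.0], [478.0, 290.0], [443.0, 370.0]]
scoop 538 [0.4553 0.3289 0.0284] rect [456.8 307.3] [120.  128.7] 22.5 box [[377.0, 344.0], [426.0, 225.0], [537.0, 271.0], [488.0, 390.0]]
uprights 202 [0.4524 0.3256 0.0899] rect [452.8 326.8] [18.3 88. ] 21.6 box [[428.0, 364.0], [460.0, 283.0], [478.0, 289.0], [445.0, 371.0]]
tray 490 [0.533  0.0696 0.0344] rect [533.9  72. ] [199.6 240. ] 1.1 box [[432.0, 190.0], [437.0, -50.0], [636.0, -46.0], [631.0, 194.0]]
lid 5782 [ 0.5984 -0.298   0.1179] rect [ 583.4 -293.5] [225.4 235.6] 71.9 box [[436.0, -364.0], [660.0, -437.0], [730.0, -223.0], [507.0, -150.0]]
bar 792 [ 0.5076 -0.2867  0.1163] rect [ 497.6 -276.4] [157.9  85.4] 89.5 box [[454.0, -355.0], [540.0, -356.0], [541.0, -198.0], [456.0, -197.0]]
tin 600 [0.6074 0.3232 0.0987] rect [609.4 323.9] [70.7 74.2] 57.4 box [[559.0, 314.0], [622.0, 274.0], [660.0, 334.0], [597.0, 374.0]]
tape 476 [ 0.4097 -0.0299  0.0238] rect [404.5 -35.7] [128.5 132.5] 1.1 box [[339.0, 29.0], [341.0, -103.0], [470.0, -101.0], [467.0, 32.0]]
sd 649 [0.3612 0.1937 0.0162] rect [348.6 198.8] [191.7 138.5] 1.4 box [[251.0, 266.0], [254.0, 127.0], [446.0, 132.0], [443.0, 270.0]]
orange 205 [0.2922 0.4512 0.0911] rect [292.2 452.5] [17.9 89.7] 42.8 box [[255.0, 479.0], [316.0, 414.0], [329.0, 426.0], [268.0, 491.0]]
mug 251 [0.769  0.2414 0.0843] rect [772.5 239.3] [96.  78.8] 10.6 box [[718.0, 269.0], [732.0, 192.0], [827.0, 209.0], [812.0, 287.0]]
weight 915 [ 0.7701 -0.0444  0.0445] rect [772.2 -44.5] [ 65.7 119.6] 1.2 box [[738.0, 15.0], [741.0, -105.0], [806.0, -104.0], [804.0, 16.0]]
```

View pics/crop.png

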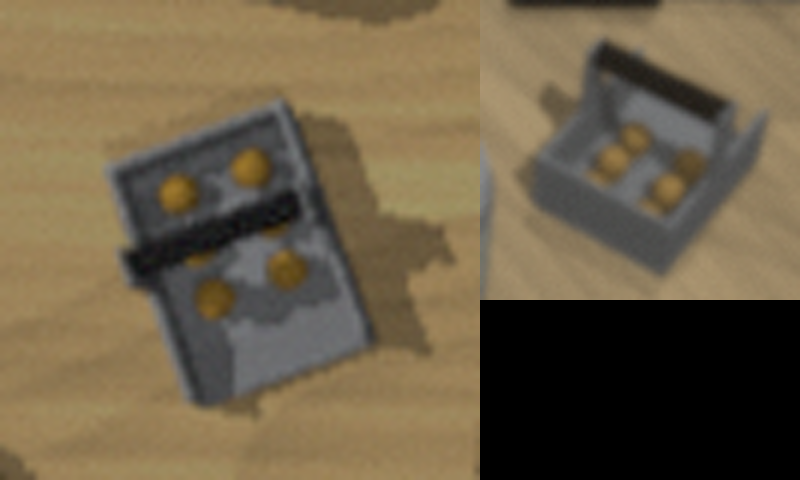

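Crop: the grey scoop's black cross grip runs from (130,265) to (300,205), with the knobs inside. The closed end is up-left and the mouth is down-right at (200,405)-(370,340). It is the grey scoop, as described.

```bash
cat >> h.py <<'E'
def Rt(yaw,tilt=0):  # tool y along yaw(deg), z down; tilt: gripper back leans toward -y_dir(yaw)
    y=np.radians(yaw); d=np.array([np.cos(y),np.sin(y),0]); z=np.array([0,0,-1.])
    M=np.stack([np.cross(d,z),d,z],1)
    a=np.cross(d,[0,0,1]); a/=np.linalg.norm(a)
    return R.from_rotvec(-a*-1*np.radians(-tilt))*R.from_matrix(M) if False else R.from_rotvec(np.cross([0,0,1],-d)*np.radians(tilt))*R.from_matrix(M)
def go(p,Rw,o=None):
    o=o or bot.get_obs(); C=q2R(o["ee_rot"]); 
    d=C.inv().apply(np.array(p)-o["eef_pos"])*100; r=np.degrees((C.inv()*Rw).as_rotvec())
    print("t %.2f"%o["clock"],"xyz",np.round(d,2),"w",np.round(r,1),"rows>=",int(np.ceil(max(np.linalg.norm(d)/4.17,np.linalg.norm(r)/7.16))))
    return {"eef_pos":np.array(p),"ee_rot":np.roll((Rw).as_quat(),1),"clock":0}
E
python3 - <<'E'
from h import *
w=np.load("top_w.npy")
def reg(poly,z0,z1):
    m=np.zeros((480,640),np.uint8); cv2.fillPoly(m,[np.array(poly)],1)
    p=w[m>0]; return p[(p[:,2]>z0)&(p[:,2]<z1)]
def rect(n,p):
    r=cv2.minAreaRect((p[:,:2]*1000).astype(np.float32)); print(n,len(p),np.round(p.mean(0),4),np.round(r[0],1),np.round(r[1],1),round(r[2],1))
rect("tray",reg([(284,208),(361,228),(347,285),(268,266)],.025,.05))
rect("trayfloor",reg([(284,208),(361,228),(347,285),(268,266)],-.002,.012))
L=reg([(430,170),(512,195),(490,272),(398,245)],.108,.122)
c,s=np.cos(np.radians(-18.1)),np.sin(np.radians(-18.1))
A=reg([(395,165),(515,165),(515,285),(395,285)],.100,.128)
q=np.stack([A[:,0]*c+A[:,1]*s,-A[:,0]*s+A[:,1]*c,A[:,2]],1)
h,e=np.histogram(q[:,0],bins=np.arange(.5,.78,.006))
for a,b in zip(e,h):
    k=q[(q[:,0]>=a)&(q[:,0]<a+.006)]
    if b: print("%.3f %d y %.3f..%.3f z %.4f"%(a,b,k[:,1].min(),k[:,1].max(),np.median(k[:,2])))
# bar fit
k=A[(q[:,0]<.575)]
rect("barreg",k)
o=go([.48,-.1,.25],Rt(0)); o=go([.453,.327,.2],Rt(23),o); go([.453,.327,.066],Rt(23),o)
E
```

```text
tray 393 [0.5427 0.0822 0.037 ] [534.9  70.7] [220.8 152.4] 75.0
trayfloor 3676 [0.5425 0.0759 0.0035] [543.   76.1] [231.9 176.1] 77.0
0.524 24 y -0.154..-0.040 z 0.1157
0.530 120 y -0.162..-0.033 z 0.1166
0.536 85 y -0.162..-0.032 z 0.1161
0.542 22 y -0.164..-0.032 z 0.1161
0.548 22 y -0.163..-0.032 z 0.1181
0.554 19 y -0.161..-0.032 z 0.1190
0.560 21 y -0.162..-0.032 z 0.1178
0.566 23 y -0.163..-0.032 z 0.1179
0.572 17 y -0.162..-0.032 z 0.1184
0.578 70 y -0.202..0.011 z 0.1183
0.584 216 y -0.210..0.014 z 0.1172
0.590 190 y -0.209..0.015 z 0.1189
0.596 184 y -0.210..0.014 z 0.1187
0.602 180 y -0.208..0.014 z 0.1184
0.608 189 y -0.209..0.014 z 0.1176
0.614 194 y -0.210..0.014 z 0.1184
0.620 187 y -0.209..0.014 z 0.1185
0.626 181 y -0.208..0.014 z 0.1178
0.632 187 y -0.210..0.014 z 0.1179
0.638 187 y -0.210..0.013 z 0.1181
0.644 184 y -0.209..0.015 z 0.1177
0.650 186 y -0.209..0.014 z 0.1177
0.656 184 y -0.208..0.013 z 0.1176
0.662 188 y -0.207..0.014 z 0.1180
0.668 180 y -0.209..0.015 z 0.1177
0.674 187 y -0.206..0.014 z 0.1180
0.680 190 y -0.209..0.014 z 0.1181
0.686 177 y -0.209..0.014 z 0.1180
0.692 184 y -0.208..0.014 z 0.1185
0.698 179 y -0.208..0.014 z 0.1177
0.704 185 y -0.209..0.014 z 0.1181
0.710 186 y -0.209..0.014 z 0.1177
0.716 182 y -0.207..0.014 z 0.1178
0.722 178 y -0.207..0.014 z 0.1182
0.728 189 y -0.208..0.015 z 0.1176
0.734 175 y -0.209..0.014 z 0.1182
0.740 186 y -0.208..0.014 z 0.1177
0.746 175 y -0.209..0.015 z 0.1179
0.752 123 y -0.207..0.013 z 0.1172
0.758 53 y -0.196..0.001 z 0.1150
barreg 347 [ 0.486  -0.2601  0.1169] [ 493.7 -264.3] [132.5  46.8] 72.0
t 0.10 xyz [ 42.39 -32.82  -1.89] w [ -0.1  -0.1 -71.6] rows>= 13
t 0.00 xyz [42.7 -2.7  5. ] w [  0.   0. -23.] rows>= 11
t 0.00 xyz [ 0.   0.  13.4] w [0. 0. 0.] rows>= 4
```

Emit:
arm_command(commands=[{"x":42.4,"y":-32.8,"z":-1.9,"wz":-71.6,"hand":-1},{"x":42.4,"y":-32.8,"z":-1.9,"wz":-71.6,"hand":-1},{"x":42.4,"y":-32.8,"z":-1.9,"wz":-71.6,"hand":-1},{"x":42.4,"y":-32.8,"z":-1.9,"wz":-71.6,"hand":-1},{"x":42.4,"y":-32.8,"z":-1.9,"wz":-71.6,"hand":-1},{"x":42.4,"y":-32.8,"z":-1.9,"wz":-71.6,"hand":-1},{"x":42.4,"y":-32.8,"z":-1.9,"wz":-71.6,"hand":-1},{"x":42.4,"y":-32.8,"z":-1.9,"wz":-71.6,"hand":-1},{"x":42.4,"y":-32.8,"z":-1.9,"wz":-71.6,"hand":-1},{"x":42.4,"y":-32.8,"z":-1.9,"wz":-71.6,"hand":-1},{"x":42.4,"y":-32.8,"z":-1.9,"wz":-71.6,"hand":-1},{"x":42.4,"y":-32.8,"z":-1.9,"wz":-71.6,"hand":-1},{"x":42.4,"y":-32.8,"z":-1.9,"wz":-71.6,"hand":-1},{"x":42.4,"y":-32.8,"z":-1.9,"wz":-71.6,"hand":-1},{"x":42.4,"y":-32.8,"z":-1.9,"wz":-71.6,"hand":-1}])

```text
invalid input at $.commands[0]: expected keys x, y, z, wx, wy, wz, hand
```

```bash
python3 -c "
from h import *
o=go([.453,.327,.18],Rt(23)); print(bot.get_obs()['eef_pos'],bot.get_obs()['joint_pos'])"
```

```text
t 0.10 xyz [ 53.29 -74.18   5.19] w [ -0.1  -0.1 -94.6] rows>= 22
[ 0.18118285 -0.54509131  0.23045084] [-1.36031601e+00  3.78001782e-01  7.97679160e-02  1.27440031e+00
 -4.71578493e-06  1.46050432e+00]
```

Emit:
arm_command(commands=[{"x":42.4,"y":-32.8,"z":-1.9,"wx":0,"wy":0,"wz":-71.6,"hand":-1},{"x":42.4,"y":-32.8,"z":-1.9,"wx":0,"wy":0,"wz":-71.6,"hand":-1},{"x":42.4,"y":-32.8,"z":-1.9,"wx":0,"wy":0,"wz":-71.6,"hand":-1},{"x":42.4,"y":-32.8,"z":-1.9,"wx":0,"wy":0,"wz":-71.6,"hand":-1},{"x":42.4,"y":-32.8,"z":-1.9,"wx":0,"wy":0,"wz":-71.6,"hand":-1},{"x":42.4,"y":-32.8,"z":-1.9,"wx":0,"wy":0,"wz":-71.6,"hand":-1},{"x":42.4,"y":-32.8,"z":-1.9,"wx":0,"wy":0,"wz":-71.6,"hand":-1},{"x":42.4,"y":-32.8,"z":-1.9,"wx":0,"wy":0,"wz":-71.6,"hand":-1},{"x":42.4,"y":-32.8,"z":-1.9,"wx":0,"wy":0,"wz":-71.6,"hand":-1},{"x":42.4,"y":-32.8,"z":-1.9,"wx":0,"wy":0,"wz":-71.6,"hand":-1},{"x":42.4,"y":-32.8,"z":-1.9,"wx":0,"wy":0,"wz":-71.6,"hand":-1},{"x":42.4,"y":-32.8,"z":-1.9,"wx":0,"wy":0,"wz":-71.6,"hand":-1},{"x":42.4,"y":-32.8,"z":-1.9,"wx":0,"wy":0,"wz":-71.6,"hand":-1},{"x":42.4,"y":-32.8,"z":-1.9,"wx":0,"wy":0,"wz":-71.6,"hand":-1}])

```text
clock: 1.27
eef_pos: [0.4828, -0.0956, 0.2501]
ee_rot: [-0.0, 0.705, 0.71, 0.001]
contact_force: [0.4, -0.1, 0.6]
width: 0.0856
finger_force: 0.0
```

```bash
python3 -c "
from h import *
o=go([.453,.327,.18],Rt(23)); print(bot.get_obs()['eef_pos'],bot.get_obs()['joint_pos'])"
```

```text
t 1.27 xyz [42.26 -2.68  7.11] w [  0.1  -0.1 -22.6] rows>= 11
[ 0.48279637 -0.0955913   0.25005695] [-0.32625593  0.20297961 -0.10896914  1.25836096  0.0028544   1.23722383]
```

Emit:
arm_command(commands=[{"x":42.7,"y":-2.7,"z":7,"wx":0,"wy":0,"wz":-23,"hand":-1},{"x":42.7,"y":-2.7,"z":7,"wx":0,"wy":0,"wz":-23,"hand":-1},{"x":42.7,"y":-2.7,"z":7,"wx":0,"wy":0,"wz":-23,"hand":-1},{"x":42.7,"y":-2.7,"z":7,"wx":0,"wy":0,"wz":-23,"hand":-1},{"x":42.7,"y":-2.7,"z":7,"wx":0,"wy":0,"wz":-23,"hand":-1},{"x":42.7,"y":-2.7,"z":7,"wx":0,"wy":0,"wz":-23,"hand":-1},{"x":42.7,"y":-2.7,"z":7,"wx":0,"wy":0,"wz":-23,"hand":-1},{"x":42.7,"y":-2.7,"z":7,"wx":0,"wy":0,"wz":-23,"hand":-1},{"x":42.7,"y":-2.7,"z":7,"wx":0,"wy":0,"wz":-23,"hand":-1},{"x":42.7,"y":-2.7,"z":7,"wx":0,"wy":0,"wz":-23,"hand":-1},{"x":42.7,"y":-2.7,"z":7,"wx":0,"wy":0,"wz":-23,"hand":-1},{"x":42.7,"y":-2.7,"z":7,"wx":0,"wy":0,"wz":-23,"hand":-1},{"x":42.7,"y":-2.7,"z":7,"wx":0,"wy":0,"wz":-23,"hand":-1},{"x":42.7,"y":-2.7,"z":7,"wx":0,"wy":0,"wz":-23,"hand":-1}])

```text
clock: 2.43
eef_pos: [0.4534, 0.3251, 0.18]
ee_rot: [0.0, 0.552, 0.834, -0.001]
contact_force: [-0.1, 0.0, -0.1]
width: 0.0852
finger_force: 0.0
```

```bash
python3 - <<'E'
from h import *
o=bot.get_obs(); s=bot.snapshot("wrist"); save("w1.png",s["color"])
z=s["range_z"]; v,u=np.mgrid[:480,:640]
p=np.stack([(u-s["cx"])/s["fx"]*z,(v-s["cy"])/s["fy"]*z,z,np.ones_like(z)],-1)@np.array(s["tool_from_camera"]).T
w=q2R(o["ee_rot"]).apply(p[...,:3].reshape(-1,3))+o["eef_pos"]
m=(w[:,2]>.085)&(w[:,2]<.1)&(z.ravel()>0)&(np.hypot(w[:,0]-.453,w[:,1]-.327)<.06)
r=cv2.minAreaRect((w[m][:,:2]*1000).astype(np.float32)); print(m.sum(),w[m].mean(0),r)
go([.453,.327,.066],Rt(23)); print(o["eef_pos"],o["width"])
E
```

```text
2402 [0.45030784 0.330936   0.09153277] ((451.77093505859375, 327.6671142578125), (17.609439849853516, 88.95978546142578), 22.24854850769043)
t 2.48 xyz [ 0.23  0.04 11.43] w [-0.   0.  -0.1] rows>= 3
[0.45337747 0.32510633 0.18003932] 0.08524935062054274
```

View pics/w1.png

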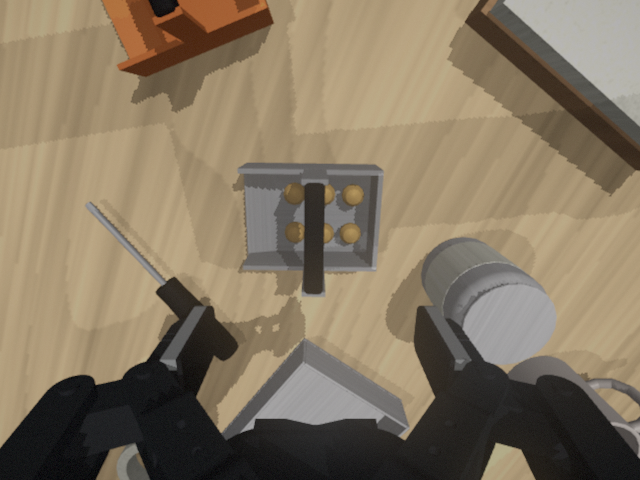

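Wrist view: the grey scoop is square between the fingers, grip at (313,238), mouth to the left. The tin at (490,290) is clear. I'll go down and grip.

Emit:
arm_command(commands=[{"x":0,"y":0,"z":4,"wx":0,"wy":0,"wz":0.4,"hand":-1},{"x":0,"y":0,"z":8,"wx":0,"wy":0,"wz":0.4,"hand":-1},{"x":0,"y":0,"z":10.5,"wx":0,"wy":0,"wz":0.4,"hand":-1},{"x":0,"y":0,"z":11.5,"wx":0,"wy":0,"wz":0.4,"hand":-1},{"x":0,"y":0,"z":11.5,"wx":0,"wy":0,"wz":0.4,"hand":0},{"x":0,"y":0,"z":11.5,"wx":0,"wy":0,"wz":0.4,"hand":0.3},{"x":0,"y":0,"z":11.5,"wx":0,"wy":0,"wz":0.4,"hand":0.5},{"x":0,"y":0,"z":11.5,"wx":0,"wy":0,"wz":0.4,"hand":1},{"x":0,"y":0,"z":11.5,"wx":0,"wy":0,"wz":0.4,"hand":1},{"x":0,"y":0,"z":11.5,"wx":0,"wy":0,"wz":0.4,"hand":1},{"x":0,"y":0,"z":11.5,"wx":0,"wy":0,"wz":0.4,"hand":1},{"x":0,"y":0,"z":11.5,"wx":0,"wy":0,"wz":0.4,"hand":1},{"x":0,"y":0,"z":11.5,"wx":0,"wy":0,"wz":0.4,"hand":1},{"x":0,"y":0,"z":11.5,"wx":0,"wy":0,"wz":0.4,"hand":1},{"x":0,"y":0,"z":11.5,"wx":0,"wy":0,"wz":0.4,"hand":1}], newtons=80)

```text
clock: 3.73
eef_pos: [0.4542, 0.3267, 0.0667]
ee_rot: [0.001, 0.555, 0.832, 0.001]
contact_force: [-1.2, -0.8, 6.1]
width: 0.0123
finger_force: 79.1
```

```bash
python3 - <<'E'
from h import *
print(bot.get_obs()["width"],bot.get_obs()["eef_pos"])
w=np.load("top_w.npy")
for n,(u,v) in dict(a=(287,215),b=(354,233),c=(343,278),d=(276,261)).items(): print(n,np.nanmedian(w[v-1:v+2,u-1:u+2].reshape(-1,3),0))
E
```

```text
0.012343003258540689 [0.45416657 0.32672109 0.06668992]
a [0.62877527 0.15706134 0.03018045]
b [ 0.58073645 -0.03304644  0.02265057]
c [ 0.45425349 -0.00560552  0.00141428]
d [0.49648195 0.18364198 0.02352218]
```

```bash
python3 - <<'E'
from h import *
o=bot.get_obs()
o=go([.453,.327,.19],Rt(22.6)); o=go([.546,.108,.19],Rt(76),o); o=go([.546,.108,.135],Rt(76),o)
G=np.array([.546,.108,.154])
for t in(15,25,35,48,55):
    Q=Rt(76,t); go(G+.019*Q.as_matrix()[:,2],Q,o)
E
```

```text
t 3.73 xyz [  0.07  -0.07 -12.33] w [ 0.1  0.  -0. ] rows>= 3
t 0.00 xyz [-23.79   0.17   0.  ] w [  0.    0.  -53.4] rows>= 8
t 0.00 xyz [0.  0.  5.5] w [0. 0. 0.] rows>= 2
t 0.00 xyz [ 0.    0.49 -0.06] w [-15.   0.  -0.] rows>= 3
t 0.00 xyz [ 0.    0.8  -0.18] w [-25.   0.  -0.] rows>= 4
t 0.00 xyz [ 0.    1.09 -0.34] w [-35.   0.   0.] rows>= 5
t 0.00 xyz [ 0.    1.41 -0.63] w [-48.   0.   0.] rows>= 7
t 0.00 xyz [ 0.    1.56 -0.81] w [-55.   0.   0.] rows>= 8
```

Emit:
arm_command(commands=[{"x":0,"y":0,"z":-1,"wx":0,"wy":0,"wz":0,"hand":1},{"x":0,"y":0,"z":-3,"wx":0,"wy":0,"wz":0,"hand":1},{"x":0,"y":0,"z":-5,"wx":0,"wy":0,"wz":0,"hand":1},{"x":0,"y":0,"z":-7,"wx":0,"wy":0,"wz":0,"hand":1},{"x":0,"y":0,"z":-9,"wx":0,"wy":0,"wz":0,"hand":1},{"x":0,"y":0,"z":-11,"wx":0,"wy":0,"wz":0,"hand":1},{"x":0,"y":0,"z":-12,"wx":0,"wy":0,"wz":0,"hand":1},{"x":0,"y":0,"z":-12.5,"wx":0,"wy":0,"wz":0,"hand":1},{"x":0,"y":0,"z":-12.5,"wx":0,"wy":0,"wz":0,"hand":1}])

```text
clock: 4.48
eef_pos: [0.4538, 0.3265, 0.191]
ee_rot: [0.0, 0.555, 0.832, 0.001]
contact_force: [-0.0, -0.0, -4.0]
width: 0.0124
finger_force: 78.5
```

Emit:
arm_command(commands=[{"x":-0.5,"y":0,"z":0,"wx":0,"wy":0,"wz":-1,"hand":1},{"x":-1.5,"y":0,"z":0,"wx":0,"wy":0,"wz":-3,"hand":1},{"x":-3,"y":0,"z":0,"wx":0,"wy":0,"wz":-6,"hand":1},{"x":-5,"y":0,"z":0,"wx":0,"wy":0,"wz":-10,"hand":1},{"x":-7,"y":0,"z":0,"wx":0,"wy":0,"wz":-14,"hand":1},{"x":-9,"y":0,"z":0,"wx":0,"wy":0,"wz":-18,"hand":1},{"x":-11,"y":0,"z":0,"wx":0,"wy":0,"wz":-23,"hand":1},{"x":-13,"y":0,"z":0,"wx":0,"wy":0,"wz":-28,"hand":1},{"x":-15,"y":0,"z":0,"wx":0,"wy":0,"wz":-33,"hand":1},{"x":-17,"y":0,"z":0,"wx":0,"wy":0,"wz":-38,"hand":1},{"x":-19,"y":0,"z":0,"wx":0,"wy":0,"wz":-42,"hand":1},{"x":-21,"y":0,"z":0,"wx":0,"wy":0,"wz":-46,"hand":1},{"x":-22.5,"y":0,"z":0,"wx":0,"wy":0,"wz":-50,"hand":1},{"x":-23.5,"y":0.1,"z":0,"wx":0,"wy":0,"wz":-52.5,"hand":1},{"x":-23.8,"y":0.2,"z":1.5,"wx":0,"wy":0,"wz":-53.5,"hand":1},{"x":-23.8,"y":0.2,"z":3.5,"wx":0,"wy":0,"wz":-53.5,"hand":1},{"x":-23.8,"y":0.2,"z":5,"wx":0,"wy":0,"wz":-53.5,"hand":1},{"x":-23.8,"y":0.2,"z":5.5,"wx":0,"wy":0,"wz":-53.5,"hand":1},{"x":-23.8,"y":0.2,"z":5.5,"wx":0,"wy":0,"wz":-53.5,"hand":1}])

```text
clock: 6.07
eef_pos: [0.544, 0.107, 0.1323]
ee_rot: [-0.003, 0.121, 0.993, -0.001]
contact_force: [0.8, -0.6, -3.6]
width: 0.0129
finger_force: 78.5
```

```bash
python3 - <<'E'
from h import *
o=bot.get_obs(); print(o["eef_pos"],o["joint_pos"],o["contact_force"])
s=bot.snapshot("top"); w=cloud(s)
a=cv2.resize(s["color"][180:310,240:400],(640,520),interpolation=cv2.INTER_CUBIC); save("pre.png",a)
E
```

```text
[0.54400513 0.1070175  0.13227195] [ 7.98799159e-02  3.89213873e-01 -1.62949257e-01  1.02506086e+00
 -1.05016646e-04  3.22912011e-01] [ 0.79569849 -0.63142541 -3.57616337]
```

View pics/pre.png

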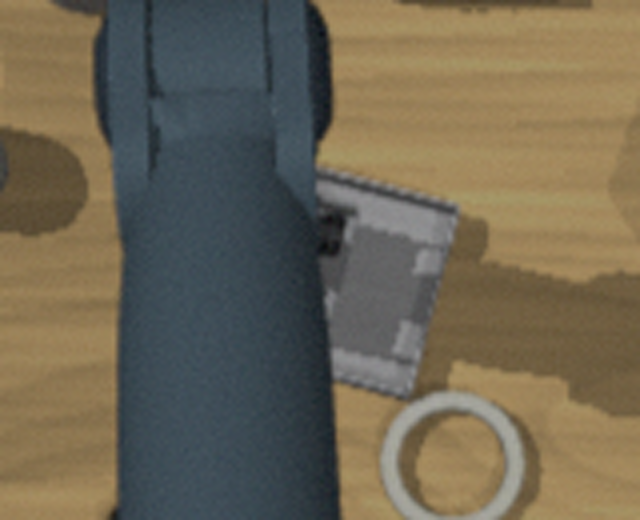

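View: the tray's free right part spans about (320,170)-(455,205)-(410,395), and the scoop's mouth edge is over the tray near x=335. The tape at (453,460) is clear. I'll pour slowly.

Emit:
arm_command(commands=[{"x":0,"y":0.2,"z":0,"wx":-5,"wy":0,"wz":0,"hand":1},{"x":0,"y":0.35,"z":0,"wx":-10,"wy":0,"wz":0,"hand":1},{"x":0,"y":0.5,"z":-0.05,"wx":-15,"wy":0,"wz":0,"hand":1},{"x":0,"y":0.6,"z":-0.1,"wx":-18,"wy":0,"wz":0,"hand":1},{"x":0,"y":0.7,"z":-0.1,"wx":-21,"wy":0,"wz":0,"hand":1},{"x":0,"y":0.75,"z":-0.15,"wx":-23,"wy":0,"wz":0,"hand":1},{"x":0,"y":0.8,"z":-0.2,"wx":-25,"wy":0,"wz":0,"hand":1},{"x":0,"y":0.85,"z":-0.2,"wx":-27,"wy":0,"wz":0,"hand":1},{"x":0,"y":0.9,"z":-0.25,"wx":-29,"wy":0,"wz":0,"hand":1},{"x":0,"y":1.0,"z":-0.3,"wx":-31,"wy":0,"wz":0,"hand":1},{"x":0,"y":1.05,"z":-0.3,"wx":-33,"wy":0,"wz":0,"hand":1},{"x":0,"y":1.1,"z":-0.35,"wx":-35,"wy":0,"wz":0,"hand":1},{"x":0,"y":1.15,"z":-0.4,"wx":-37,"wy":0,"wz":0,"hand":1},{"x":0,"y":1.2,"z":-0.45,"wx":-39,"wy":0,"wz":0,"hand":1},{"x":0,"y":1.25,"z":-0.5,"wx":-41,"wy":0,"wz":0,"hand":1},{"x":0,"y":1.3,"z":-0.5,"wx":-43,"wy":0,"wz":0,"hand":1},{"x":0,"y":1.35,"z":-0.55,"wx":-45,"wy":0,"wz":0,"hand":1},{"x":0,"y":1.4,"z":-0.6,"wx":-47,"wy":0,"wz":0,"hand":1},{"x":0,"y":1.4,"z":-0.6,"wx":-48,"wy":0,"wz":0,"hand":1},{"x":0,"y":1.4,"z":-0.6,"wx":-48,"wy":0,"wz":0,"hand":1}])

```text
clock: 7.78
eef_pos: [0.5506, 0.12, 0.1414]
ee_rot: [0.05, 0.111, 0.907, 0.403]
contact_force: [0.0, -0.1, -2.8]
width: 0.0125
finger_force: 79.3
```

```bash
python3 - <<'E'
from h import *
o=bot.get_obs(); print(o["clock"],o["eef_pos"],o["width"],o["contact_force"])
s=bot.snapshot("scene"); b=bot.snapshot("top")
out=np.zeros((560,800,3),np.uint8)
out[:400,:400]=cv2.resize(s["color"][200:320,270:390],(400,400)); out[:480,400:]=cv2.resize(b["color"][200:296,270:350],(400,480)); save("pour.png",out)
E
```

```text
7.7833 [0.55061701 0.11995669 0.14137083] 0.01245787787233259 [ 0.00935939 -0.07565617 -2.758028  ]
```

View pics/pour.png

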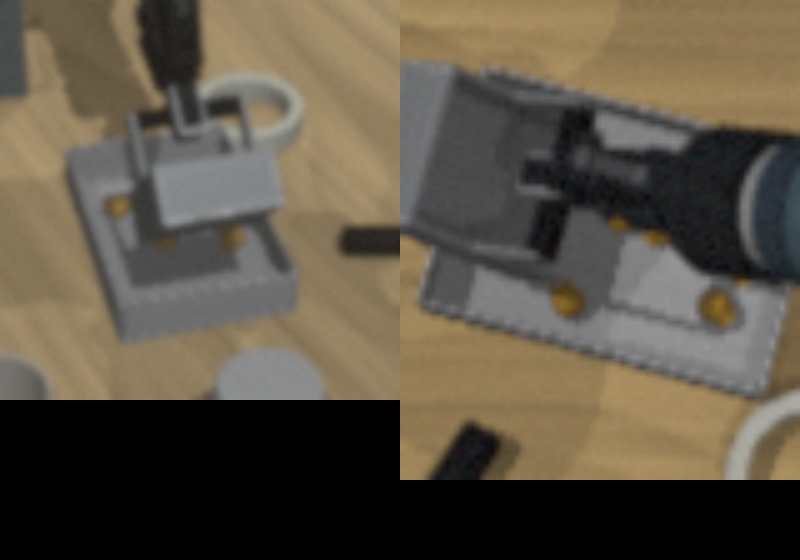

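Picture: knobs lie in the tray at right-crop (567,298), (718,305), (617,222), (655,236) and perhaps (740,280), and the scoop floor looks empty. The force (2.8 N) leaves one knob in doubt, so I'll tip further, then lift away level and look.

Emit:
arm_command(commands=[{"x":0,"y":0,"z":-0.5,"wx":-4,"wy":0,"wz":0,"hand":1},{"x":0,"y":0,"z":-0.5,"wx":-8,"wy":0,"wz":0,"hand":1},{"x":0,"y":0,"z":-0.5,"wx":-10,"wy":0,"wz":0,"hand":1},{"x":0,"y":0,"z":-0.5,"wx":-4,"wy":0,"wz":0,"hand":1},{"x":0,"y":0,"z":-0.5,"wx":-10,"wy":0,"wz":0,"hand":1},{"x":0,"y":0,"z":-0.5,"wx":-10,"wy":0,"wz":0,"hand":1},{"x":0,"y":0,"z":-0.5,"wx":-10,"wy":0,"wz":0,"hand":1},{"x":0,"y":0,"z":-0.5,"wx":-10,"wy":0,"wz":0,"hand":1}])

```text
clock: 8.55
eef_pos: [0.5492, 0.1172, 0.1446]
ee_rot: [0.059, 0.106, 0.869, 0.481]
contact_force: [-0.1, 0.3, -2.6]
width: 0.0126
finger_force: 79.6
```

```bash
python3 - <<'E'
from h import *
o=bot.get_obs(); print(o["contact_force"])
o=go([.5575,.1495,.25],Rt(76),o); o=go([.453,.327,.16],Rt(22.6),o); go([.453,.327,.068],Rt(22.6),o)
E
```

```text
[-0.11312158  0.32961729 -2.61725629]
t 8.55 xyz [-0.03 10.7  -2.78] w [57.9 -0.   0.1] rows>= 9
t 0.00 xyz [14.43 14.69  9.  ] w [ 0.   0.  53.4] rows>= 8
t 0.00 xyz [0.  0.  9.2] w [0. 0. 0.] rows>= 3
```

Emit:
arm_command(commands=[{"x":0,"y":1.7,"z":-1.1,"wx":0,"wy":0,"wz":0,"hand":1},{"x":0,"y":4.2,"z":-2.6,"wx":4,"wy":0,"wz":0,"hand":1},{"x":0,"y":7,"z":-3.8,"wx":10,"wy":0,"wz":0,"hand":1},{"x":0,"y":9,"z":-3.8,"wx":16,"wy":0,"wz":0,"hand":1},{"x":0,"y":10.7,"z":-2.8,"wx":23,"wy":0,"wz":0,"hand":1},{"x":0,"y":10.7,"z":-2.8,"wx":30,"wy":0,"wz":0,"hand":1},{"x":0,"y":10.7,"z":-2.8,"wx":37,"wy":0,"wz":0,"hand":1},{"x":0,"y":10.7,"z":-2.8,"wx":44,"wy":0,"wz":0,"hand":1},{"x":0,"y":10.7,"z":-2.8,"wx":51,"wy":0,"wz":0,"hand":1},{"x":0,"y":10.7,"z":-2.8,"wx":55,"wy":0,"wz":0,"hand":1},{"x":0,"y":10.7,"z":-2.8,"wx":58,"wy":0,"wz":0,"hand":1},{"x":0,"y":10.7,"z":-2.8,"wx":58,"wy":0,"wz":0,"hand":1},{"x":0,"y":10.7,"z":-2.8,"wx":58,"wy":0,"wz":0,"hand":1}])

```text
clock: 9.63
eef_pos: [0.5569, 0.1506, 0.2502]
ee_rot: [0.0, 0.12, 0.993, 0.001]
contact_force: [0.4, -0.3, -2.7]
width: 0.0123
finger_force: 79.4
```

```bash
python3 - <<'E'
from h import *
o=bot.get_obs(); print(o["contact_force"],o["eef_pos"],o["width"])
o=go([.453,.327,.16],Rt(22.6)); go([.453,.327,.068],Rt(22.6),o)
E
```

```text
[ 0.39127771 -0.33816354 -2.73533314] [0.55686699 0.15057309 0.25020341] 0.012257204361993023
t 9.63 xyz [14.3  14.63  9.05] w [ 0.1 -0.  53.6] rows>= 8
t 0.00 xyz [0.  0.  9.2] w [0. 0. 0.] rows>= 3
```

Emit:
arm_command(commands=[{"x":2,"y":2,"z":0,"wx":0,"wy":0,"wz":7,"hand":1},{"x":4,"y":4,"z":0,"wx":0,"wy":0,"wz":14,"hand":1},{"x":6,"y":6,"z":0,"wx":0,"wy":0,"wz":21,"hand":1},{"x":8,"y":8,"z":0,"wx":0,"wy":0,"wz":28,"hand":1},{"x":10,"y":10,"z":0,"wx":0,"wy":0,"wz":35,"hand":1},{"x":12,"y":12,"z":0,"wx":0,"wy":0,"wz":42,"hand":1},{"x":13.5,"y":13.5,"z":0,"wx":0,"wy":0,"wz":48,"hand":1},{"x":14.3,"y":14.6,"z":1,"wx":0,"wy":0,"wz":53.5,"hand":1},{"x":14.3,"y":14.6,"z":4,"wx":0,"wy":0,"wz":53.5,"hand":1},{"x":14.3,"y":14.6,"z":8,"wx":0,"wy":0,"wz":53.5,"hand":1},{"x":14.3,"y":14.6,"z":12,"wx":0,"wy":0,"wz":53.5,"hand":1},{"x":14.3,"y":14.6,"z":15,"wx":0,"wy":0,"wz":53.5,"hand":1},{"x":14.3,"y":14.6,"z":17,"wx":0,"wy":0,"wz":53.5,"hand":1},{"x":14.3,"y":14.6,"z":17,"wx":0,"wy":0,"wz":53.5,"hand":1},{"x":14.3,"y":14.6,"z":17,"wx":0,"wy":0,"wz":53.5,"hand":1}])

```text
clock: 10.88
eef_pos: [0.4523, 0.324, 0.0796]
ee_rot: [-0.001, 0.556, 0.831, -0.001]
contact_force: [0.2, 0.7, -2.4]
width: 0.0123
finger_force: 79.4
```

```bash
python3 - <<'E'
from h import *
o=bot.get_obs(); print(o["contact_force"],o["eef_pos"],o["width"]); go([.453,.327,.0665],Rt(22.6))
s=bot.snapshot("top"); b=s["color"]
save("after.png",cv2.resize(b[200:300,190:350],(800,500),interpolation=cv2.INTER_CUBIC))
E
```

```text
[ 0.17647634  0.67966025 -2.4110945 ] [0.45233698 0.3239888  0.07964792] 0.012282506580527678
t 10.88 xyz [0.25 0.18 1.31] w [-0.2 -0.  -0.1] rows>= 1
```

View pics/after.png

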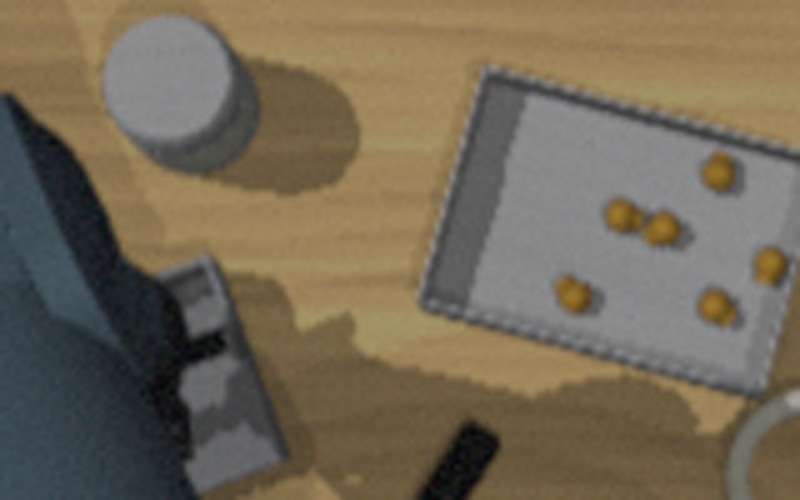

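All six knobs lie in the tray: (720,172), (622,215), (660,230), (770,265), (573,293), (716,306). The scoop is empty. I'll set it down.

Emit:
arm_command(commands=[{"x":0,"y":0,"z":0.7,"wx":0,"wy":0,"wz":0,"hand":1},{"x":0,"y":0,"z":1.1,"wx":0,"wy":0,"wz":0,"hand":1},{"x":0,"y":0,"z":1.3,"wx":0,"wy":0,"wz":0,"hand":1},{"x":0,"y":0,"z":1.3,"wx":0,"wy":0,"wz":0,"hand":1},{"x":0,"y":0,"z":1.3,"wx":0,"wy":0,"wz":0,"hand":1}])

```text
clock: 11.35
eef_pos: [0.4535, 0.3255, 0.0675]
ee_rot: [0.0, 0.555, 0.832, 0.0]
contact_force: [0.2, -0.1, -2.8]
width: 0.0127
finger_force: 79.4
```

Not yet on the bench. A little lower, in small steps, then release and rise.

Emit:
arm_command(commands=[{"x":0,"y":0,"z":0.1,"wx":0,"wy":0,"wz":0,"hand":1},{"x":0,"y":0,"z":0.2,"wx":0,"wy":0,"wz":0,"hand":1},{"x":0,"y":0,"z":0.2,"wx":0,"wy":0,"wz":0,"hand":1},{"x":0,"y":0,"z":0.2,"wx":0,"wy":0,"wz":0,"hand":1}])

```text
clock: 11.68
eef_pos: [0.4536, 0.3256, 0.0667]
ee_rot: [0.0, 0.555, 0.832, 0.001]
contact_force: [-2.4, -1.3, 6.4]
width: 0.0126
finger_force: 80.8
```

Emit:
arm_command(commands=[{"x":0,"y":0,"z":0,"wx":0,"wy":0,"wz":0,"hand":0.4},{"x":0,"y":0,"z":0,"wx":0,"wy":0,"wz":0,"hand":0},{"x":0,"y":0,"z":0,"wx":0,"wy":0,"wz":0,"hand":-0.2},{"x":0,"y":0,"z":0,"wx":0,"wy":0,"wz":0,"hand":-0.2},{"x":0,"y":0,"z":0,"wx":0,"wy":0,"wz":0,"hand":-0.2},{"x":0,"y":0,"z":-1,"wx":0,"wy":0,"wz":0,"hand":-0.2},{"x":0,"y":0,"z":-3,"wx":0,"wy":0,"wz":0,"hand":-0.2},{"x":0,"y":0,"z":-7,"wx":0,"wy":0,"wz":0,"hand":-0.2},{"x":0,"y":0,"z":-11,"wx":0,"wy":0,"wz":0,"hand":-0.2},{"x":0,"y":0,"z":-15,"wx":0,"wy":0,"wz":0,"hand":-0.2},{"x":0,"y":0,"z":-18,"wx":0,"wy":0,"wz":0,"hand":-0.2},{"x":0,"y":0,"z":-20,"wx":0,"wy":0,"wz":0,"hand":0},{"x":0,"y":0,"z":-20,"wx":0,"wy":0,"wz":0,"hand":0}])

```text
clock: 12.77
eef_pos: [0.4557, 0.3267, 0.2716]
ee_rot: [0.002, 0.555, 0.832, 0.004]
contact_force: [0.1, 0.6, 1.0]
width: 0.0429
finger_force: 0.0
```

```bash
python3 - <<'E'
from h import *
o=bot.get_obs(); print(o["contact_force"],o["eef_pos"],o["width"],o["joint_pos"]); o=go([.453,-.0,.25],Rt(0)); o=go([.478,-.259,.25],Rt(-18),o)
E
```

```text
[0.12727843 0.58843209 1.03451627] [0.45568223 0.32669195 0.27155223] 0.0428671737405867 [ 5.08912465e-01  3.32106097e-01  1.18975572e-01  1.34753999e+00
 -9.38992936e-05  1.68556681e+00]
t 12.77 xyz [-30.06 -12.81   1.99] w [ 0.6 -0.2 22.6] rows>= 8
t 0.00 xyz [-25.9   2.5   0. ] w [ 0.  0. 18.] rows>= 7
```

Emit:
arm_command(commands=[{"x":-54.9,"y":-20.4,"z":2,"wx":0,"wy":0,"wz":40.6,"hand":0},{"x":-54.9,"y":-20.4,"z":2,"wx":0,"wy":0,"wz":40.6,"hand":0},{"x":-54.9,"y":-20.4,"z":2,"wx":0,"wy":0,"wz":40.6,"hand":0},{"x":-54.9,"y":-20.4,"z":2,"wx":0,"wy":0,"wz":40.6,"hand":0},{"x":-54.9,"y":-20.4,"z":2,"wx":0,"wy":0,"wz":40.6,"hand":0},{"x":-54.9,"y":-20.4,"z":2,"wx":0,"wy":0,"wz":40.6,"hand":0},{"x":-54.9,"y":-20.4,"z":2,"wx":0,"wy":0,"wz":40.6,"hand":0},{"x":-54.9,"y":-20.4,"z":2,"wx":0,"wy":0,"wz":40.6,"hand":0},{"x":-54.9,"y":-20.4,"z":2,"wx":0,"wy":0,"wz":40.6,"hand":0},{"x":-54.9,"y":-20.4,"z":2,"wx":0,"wy":0,"wz":40.6,"hand":0},{"x":-54.9,"y":-20.4,"z":2,"wx":0,"wy":0,"wz":40.6,"hand":0},{"x":-54.9,"y":-20.4,"z":2,"wx":0,"wy":0,"wz":40.6,"hand":0},{"x":-54.9,"y":-20.4,"z":2,"wx":0,"wy":0,"wz":40.6,"hand":0},{"x":-54.9,"y":-20.4,"z":2,"wx":0,"wy":0,"wz":40.6,"hand":0},{"x":-54.9,"y":-20.4,"z":2,"wx":0,"wy":0,"wz":40.6,"hand":0},{"x":-54.9,"y":-20.4,"z":2,"wx":0,"wy":0,"wz":40.6,"hand":0},{"x":-54.9,"y":-20.4,"z":2,"wx":0,"wy":0,"wz":40.6,"hand":0}])

```text
clock: 14.18
eef_pos: [0.4753, -0.2593, 0.2447]
ee_rot: [-0.001, 0.809, 0.587, -0.0]
contact_force: [-0.2, -0.0, 0.2]
width: 0.0429
finger_force: 0.0
```

```bash
python3 - <<'E'
from h import *
o=bot.get_obs(); s=bot.snapshot("wrist"); 
z=s["range_z"]; v,u=np.mgrid[:480,:640]
p=np.stack([(u-s["cx"])/s["fx"]*z,(v-s["cy"])/s["fy"]*z,z,np.ones_like(z)],-1)@np.array(s["tool_from_camera"]).T
w=(q2R(o["ee_rot"]).apply(p[...,:3].reshape(-1,3))+o["eef_pos"]).reshape(480,640,3); w[z==0]=np.nan
c,t=np.cos(np.radians(-18)),np.sin(np.radians(-18))
X=w[...,0]*c+w[...,1]*t; Y=-w[...,0]*t+w[...,1]*c
m=(w[...,2]>.1)&(w[...,2]<.126)&(X>.5)&(X<.56)&(abs(Y+.0975)<.05)
print(o["eef_pos"],m.sum(),"barX",X[m].mean(),X[m].min(),X[m].max(),"z",np.median(w[m][:,2]),w[m][:,2].max())
A=np.polyfit(Y[m],X[m],1); print("yaw corr deg",-np.degrees(np.arctan(A[0])))
m2=(w[...,2]>.1)&(w[...,2]<.126)&(X>.5)&(X<.56); print("Y",Y[m2].min(),Y[m2].max())
save("w2.png",s["color"]); b=bot.snapshot("top")["color"]
go([.478,-.259,.095],Rt(-18))
E
```

```text
[ 0.47529153 -0.25932237  0.24467818] 1718 barX 0.5325822732851395 0.5266103232935627 0.5385519611240108 z 0.1172285348411417 0.12019971824251498
yaw corr deg 0.39517665991900647
Y -0.165090298743446 -0.03383936891040648
t 14.28 xyz [-0.    0.26 15.02] w [-0.  -0.   0.1] rows>= 4
```

View pics/w2.png

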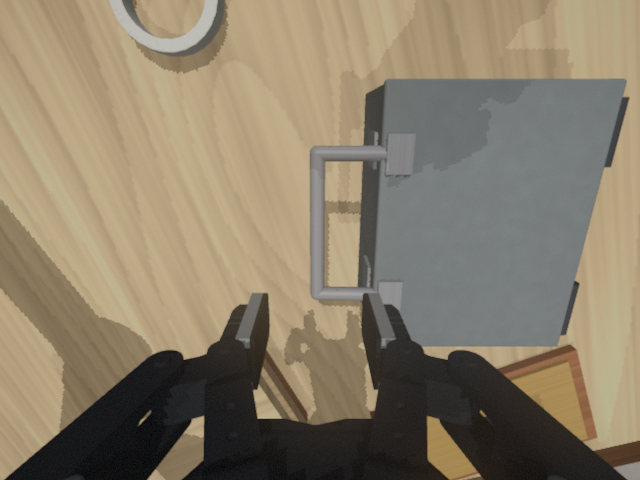

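Wrist view: the bar runs vertically at x≈318, rows 155-290. It lies between the finger lines (255 and 375), and the lid edge is at x≈380. I'll go straight down.

Emit:
arm_command(commands=[{"x":0,"y":0,"z":4,"wx":0,"wy":0,"wz":-0.4,"hand":0},{"x":0,"y":0,"z":8,"wx":0,"wy":0,"wz":-0.4,"hand":0},{"x":0,"y":0,"z":11,"wx":0,"wy":0,"wz":-0.4,"hand":0},{"x":0,"y":0,"z":13,"wx":0,"wy":0,"wz":-0.4,"hand":0},{"x":0,"y":0,"z":14.5,"wx":0,"wy":0,"wz":-0.4,"hand":0},{"x":0,"y":0,"z":15,"wx":0,"wy":0,"wz":-0.4,"hand":0},{"x":0,"y":0,"z":15,"wx":0,"wy":0,"wz":-0.4,"hand":0},{"x":0,"y":0,"z":15,"wx":0,"wy":0,"wz":-0.4,"hand":0}])

```text
clock: 14.95
eef_pos: [0.4763, -0.2592, 0.0961]
ee_rot: [0.0, 0.807, 0.591, 0.0]
contact_force: [0.2, 0.0, -0.3]
width: 0.0429
finger_force: 0.0
```

Emit:
arm_command(commands=[{"x":0,"y":0,"z":0.3,"wx":0,"wy":0,"wz":0,"hand":0.3},{"x":0,"y":0,"z":0.3,"wx":0,"wy":0,"wz":0,"hand":0.6},{"x":0,"y":0,"z":0.3,"wx":0,"wy":0,"wz":0,"hand":1},{"x":0,"y":0,"z":0.3,"wx":0,"wy":0,"wz":0,"hand":1},{"x":0,"y":0,"z":0.3,"wx":0,"wy":0,"wz":0,"hand":1},{"x":0,"y":0,"z":0.3,"wx":0,"wy":0,"wz":0,"hand":1},{"x":0,"y":0,"z":0.3,"wx":0,"wy":0,"wz":0,"hand":1},{"x":0,"y":0,"z":0.3,"wx":0,"wy":0,"wz":0,"hand":1}], newtons=35)

```text
clock: 15.62
eef_pos: [0.4763, -0.2602, 0.0933]
ee_rot: [0.001, 0.807, 0.59, 0.0]
contact_force: [-2.2, 1.9, 6.7]
width: 0.0109
finger_force: 34.3
```

```bash
python3 - <<'E'
from h import *
o=bot.get_obs(); print(o["eef_pos"],o["width"],o["finger_force"],o["contact_force"])
for a in range(5,46,5):
    t=np.radians(a); print(a,"y %.2f z %.2f"%(22*(1-np.cos(t)),-22*np.sin(t)))
E
```

```text
[ 0.47633062 -0.26020052  0.09326125] 0.01090225849400378 34.28564965724945 [-2.15044557  1.88200101  6.7284837 ]
5 y 0.08 z -1.92
10 y 0.33 z -3.82
15 y 0.75 z -5.69
20 y 1.33 z -7.52
25 y 2.06 z -9.30
30 y 2.95 z -11.00
35 y 3.98 z -12.62
40 y 5.15 z -14.14
45 y 6.44 z -15.56
```

Emit:
arm_command(commands=[{"x":0,"y":0,"z":-0.6,"wx":0,"wy":0,"wz":0,"hand":1},{"x":0,"y":0.1,"z":-1.9,"wx":0,"wy":0,"wz":0,"hand":1},{"x":0,"y":0.2,"z":-2.9,"wx":0,"wy":0,"wz":0,"hand":1},{"x":0,"y":0.33,"z":-3.8,"wx":0,"wy":0,"wz":0,"hand":1},{"x":0,"y":0.52,"z":-4.76,"wx":0,"wy":0,"wz":0,"hand":1},{"x":0,"y":0.75,"z":-5.7,"wx":0,"wy":0,"wz":0,"hand":1},{"x":0,"y":1.02,"z":-6.6,"wx":0,"wy":0,"wz":0,"hand":1},{"x":0,"y":1.33,"z":-7.5,"wx":0,"wy":0,"wz":0,"hand":1},{"x":0,"y":1.67,"z":-8.4,"wx":0,"wy":0,"wz":0,"hand":1},{"x":0,"y":2.06,"z":-9.3,"wx":0,"wy":0,"wz":0,"hand":1},{"x":0,"y":2.06,"z":-9.3,"wx":0,"wy":0,"wz":0,"hand":1}])

```text
clock: 16.53
eef_pos: [0.4951, -0.2663, 0.1869]
ee_rot: [-0.0, 0.807, 0.59, -0.001]
contact_force: [-3.8, -0.4, 0.0]
width: 0.0105
finger_force: 34.4
```

Emit:
arm_command(commands=[{"x":0,"y":0.43,"z":-0.85,"wx":0,"wy":0,"wz":0,"hand":1},{"x":0,"y":0.89,"z":-1.7,"wx":0,"wy":0,"wz":0,"hand":1},{"x":0,"y":1.4,"z":-2.5,"wx":0,"wy":0,"wz":0,"hand":1},{"x":0,"y":1.92,"z":-3.3,"wx":0,"wy":0,"wz":0,"hand":1},{"x":0,"y":2.5,"z":-4.1,"wx":0,"wy":0,"wz":0,"hand":1},{"x":0,"y":3.1,"z":-4.85,"wx":0,"wy":0,"wz":0,"hand":1},{"x":0,"y":3.7,"z":-5.55,"wx":0,"wy":0,"wz":0,"hand":1},{"x":0,"y":4.4,"z":-6.25,"wx":0,"wy":0,"wz":0,"hand":1},{"x":0,"y":4.4,"z":-6.25,"wx":0,"wy":0,"wz":0,"hand":1},{"x":0,"y":4.4,"z":-6.25,"wx":0,"wy":0,"wz":0,"hand":1},{"x":0,"y":4.4,"z":-6.25,"wx":0,"wy":0,"wz":0,"hand":1}])

```text
clock: 17.45
eef_pos: [0.5336, -0.2787, 0.2486]
ee_rot: [-0.002, 0.807, 0.59, -0.003]
contact_force: [-12.0, 1.6, 9.9]
width: 0.0108
finger_force: 35.2
```

```bash
python3 - <<'E'
from h import *
o=bot.get_obs(); s=bot.snapshot("scene"); w=cloud(s); t=bot.snapshot("top")
out=np.zeros((480,800,3),np.uint8); out[:,:400]=cv2.resize(s["color"][60:300,150:350],(400,480)); b=t["color"]
out[:300,400:]=cv2.resize(b[150:300,190:390],(400,300)); save("end.png",out)
# lid plane: points in chest strip
c,sn=np.cos(np.radians(-18)),np.sin(np.radians(-18))
for W in(w,cloud(t)):
    X=W[...,0]*c+W[...,1]*sn; Y=-W[...,0]*sn+W[...,1]*c
    m=(X>.59)&(X<.745)&(Y>-.2)&(Y<.005)&(abs(W[...,2]-.118-(.753-X))<.05)
    if m.sum()>50:
        A=np.polyfit(X[m],W[...,2][m],1); print(m.sum(),"lid deg",-np.degrees(np.arctan(A[0])),np.std(W[...,2][m]-np.polyval(A,X[m])))
print(o["eef_pos"],o["width"],o["contact_force"],o["finger_force"],o["joint_pos"])
E
```

```text
1434 lid deg 45.512555457544245 0.00997632358923017
1545 lid deg 42.85680947793157 0.002893796729546404
[ 0.53355517 -0.27872867  0.24863718] 0.010765960016308302 [-12.03359921   1.6491348    9.88694826] 35.22454172372818 [-0.58486178  0.43814313  0.21711722  1.35559952 -0.00364786  1.29412514]
```

View pics/end.png

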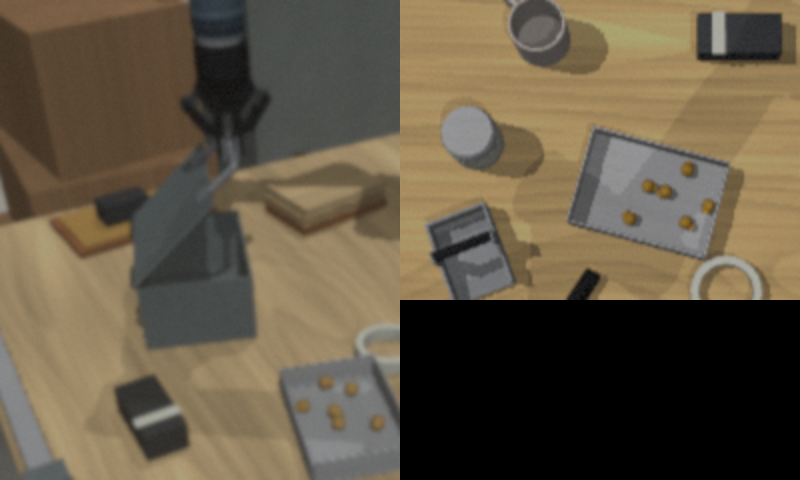

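The lid is up, gripped on the bar at left-crop (228,160). All the knobs are in the tray and the scoop stands at right-crop (470,250). A radial force of about 15 N remains, so I'll ease outward a little.

Emit:
arm_command(commands=[{"x":0,"y":-0.1,"z":-0.1,"wx":0,"wy":0,"wz":0,"hand":1},{"x":0,"y":-0.15,"z":-0.2,"wx":0,"wy":0,"wz":0,"hand":1},{"x":0,"y":-0.15,"z":-0.2,"wx":0,"wy":0,"wz":0,"hand":1},{"x":0,"y":-0.15,"z":-0.2,"wx":0,"wy":0,"wz":0,"hand":1},{"x":0,"y":-0.15,"z":-0.2,"wx":0,"wy":0,"wz":0,"hand":1}])

```text
clock: 17.97
eef_pos: [0.5345, -0.279, 0.2498]
ee_rot: [-0.001, 0.807, 0.59, -0.001]
contact_force: [-6.1, -0.1, 3.0]
width: 0.0104
finger_force: 34.6
```

```bash
python3 - <<'E'
from h import *
c,sn=np.cos(np.radians(-18)),np.sin(np.radians(-18))
W=cloud(bot.snapshot("top")); X=W[...,0]*c+W[...,1]*sn; Y=-W[...,0]*sn+W[...,1]*c; Z=W[...,2]
m=(X>.6)&(X<.745)&(Y>-.2)&(Y<.005)&(abs(Z-.118-(.753-X))<.05); x,z=X[m],Z[m]
for _ in range(6):
    A=np.polyfit(x,z,1); k=abs(z-np.polyval(A,x))<.006; x,z=x[k],z[k]
print(len(x),"lid deg",-np.degrees(np.arctan(A[0])))
o=bot.get_obs(); print(o["clock"],o["eef_pos"],o["width"],o["contact_force"],o["finger_force"],np.abs(o["dq"]).max())
E
```

```text
1405 lid deg 43.73387410339111
18.0167 [ 0.53450811 -0.27901298  0.24979685] 0.010379337029991586 [-5.56735019 -0.23596662  2.53384059] 34.6381402015686 0.0014645959075177334
```

```bash
python3 -c "
from cell import bot
print(bot.hand_in())"
```

```text
the job is handed in; nothing more can be done
None
```

The job is handed in, with no verdict returned: all six knobs are in the tray, the empty scoop stands upright back where it started, and the fingers hold the lid at about 44° (camera estimate) on a 35 N grip.

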